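# Power up and test a repaired circuit board

### The job

Run the test on the repaired board: first push the board carrier by its yellow tab all the way into the black dock of the test fixture, then swing the toggle lever on the blue box right over to its green-marked ON side, and then press the green button fully down, keep it down for one second and let it come back up. Leave the carrier home and the power on. Never press the red button, nor the green one before the carrier is home and the power is on, and leave the other things on the bench where they are.

Things in the scene. Friction and masses are not known exactly. Their poses are not given: they have to be found in the camera images.
- fixture: grey test fixture fixed to the bench, 240 (x) x 160 (y) x 22 high, origin under its centre; its x axis points from the open end towards the black dock block, which stands at x 67 to 117, 140 wide, up to 67 high; a black probe head reaches out from it over x 30 to 70 at heights 49 to 67
- carrier_tab (a point): middle of the outer (fixture -x) face of the yellow upright tab on the aluminium board carrier; the tab is 60 wide (y), 8 thick, its top 21 above this point and the carrier plate 21 below it (this point lies about 52 above the bench). The carrier bears a dark green circuit board 94 x 86 and slides on rails along the fixture's x axis; axes as the fixture's
- carrier (a joint): travel of the carrier in m: about 0 to 0.015 at the start (out), 0.05 = against its stop, fully in the dock; friction about 2.5 N, it stays where it is left
- power_box: blue switch box fixed to the bench, 110 x 110 x 50 high, origin under its centre; white strip along the edge of its -x (OFF) side, green strip along the edge of its +x (ON) side
- switch_pivot (a point): pivot of the toggle lever, at the centre of the power box's top face, 50 above the bench; a steel boss of radius 13 and 30 wide surrounds it; the lever swings about the box's y axis
- switch_tip (a point): centre of the black ball (diameter 20) at the end of the steel toggle lever (rod diameter 10), 55 from the pivot
- power_switch (a joint): angle of the toggle lever in rad: 0 = OFF, leaning 0.5 rad from upright to the white (-x) side; 1.0 = ON against its stop, leaning 0.5 rad to the green (+x) side; it stays where it is left
- control_box: light grey push-button box fixed to the bench, 100 (x) x 170 (y) x 45 high, origin under its centre; two buttons on top, 84 apart along y, either colour on either side
- green_button_top (a point): centre of the top of the green test button, diameter 32, in a black collar of diameter 48 and 12 high; released, the top stands 22 above the box (67 above the bench)
- green_button (a joint): how far the green button is pressed, m: 0 = released, 0.006 = fully down; spring, about 4 N fully down
- red_button_top (a point): centre of the top of the red button, same size and height as the green one; not to be pressed
- red_button (a joint): how far the red button is pressed, m: 0 = released, 0.006 = fully down
- solder_spool: blue solder spool, diameter 60, 40 high, bystander; origin under its centre
- cleaner_bottle: white bottle with red cap, diameter 52, 130 high, bystander; origin under its centre
- tape_roll: white tape roll lying flat, diameter 60, 20 high, bystander; origin under its centre
- screwdriver: blue-handled screwdriver lying along its x axis, 150 long, 26 high, bystander; origin under its middle
- tweezers: steel tweezers lying along their x axis, 130 long, 9 high, bystander; origin under the middle
- spare_board: loose blue circuit board, 85 x 60 x 8, bystander; origin under its centre
- parts_tray: white three-cell parts tray, 70 x 110 x 25 high, bystander; origin under its centre
Things that resemble listed ones, but are neither listed nor needed, are in the scene too. Several things have the shape of the power_box; the one meant has the colours described above.

How it is judged:
By the outcome, as a careful person would: the job done as asked, in the order asked, and still so for the second after the job is handed in, with the robot touching nothing.
It also fails if it takes over 56 s, if anything falls off the work surface, if the arm or the gripper's body presses on something with over 40 N, if the wrist force passes 120 N, or if a joint passes its speed limit or range.

### The arm

A 6-joint arm with a two-finger parallel gripper is mounted at the origin on the work surface. World frame = base frame: x ahead of the robot, y to its left, z up, the work surface at z = 0. Lengths are in m, angles in degrees, forces in N, time in s.
With the tool pointing down it reaches from about 0.375 to 0.9 m from the base axis. Payload 3.1 kg.
Tool frame: the origin (TCP) lies on the front face of the gripper's body, between the roots of the fingers; the fingertips stand 70 mm ahead of it and the grasp point (between the pads) lies 51 mm ahead of it (bot.tip_extent is the distance from the TCP to the fingertips, in m); z points along the fingers, x is the direction in which the jaws open and shut, and the axes are right-handed (so a half turn about z gives the same grasp; the last joint's range is limited). The gripper opens to 87 mm and grips with 3 to 60 N. Pads are 19 mm wide; open, the fingers measure 117 mm over their backs; the gripper's body (75 mm by 190 mm) begins 51 mm behind the grasp point.
Start: joints at [-81.732, 30.224, 82.088, -0, 67.689, -10.227], TCP at [0.198, -0.593, 0.292] pointing down, gripper open.
Joint ranges: [-176.69, 176.69], [-43.24, 126.21], [12.49, 139.97], [-82, 262], [0, 151.66], [-163.58, 163.58]. Speed limits (degrees/s): [159.86, 159.86, 180, 180, 180, 180].

### API

Orientations are given as a 3x3 rotation matrix whose columns are the frame's x, y, z axes.
In Python, from rig import bot, viewer, ticket gives the robot as it stands. The module is installed in compiled form; this text tells all that it offers.
- The arm moves only by the tool arm_command, never from a script. Its argument "targets" is a list of rows, each an object with "rot": the turn, a rotation vector about the tool's x, y, z in degrees, a list of three; "offset": the shift along the tool's x, y, z in cm, a list of three; "gripper": the closure, from 0 (fully open) to 1 (shut). A call has 1 to 8 rows; each row is the pose to reach, as a shift and turn from the pose commanded when the call began, along the tool's axes at that moment; what a row does not reach only later rows make up. A row lasts 1/10 s, in which the tool goes at most 50 mm and 8.59 degrees, less where a joint would pass 70% of its speed; a pose out of reach is approached as far as the arm can. A call with a gripper value outside its range is refused whole. The fingers move at their own pace and stop on an object; the grip force is fixed at half the most. Time passes only in rows, so rows that repeat a pose let the fingers close. It gives the time, the measured TCP pose, the force and the opening at its end, in the units of the state.
- bot.read_state(): the state, without advancing time (a new reading comes with each control period).
- viewer.capture(name): name is "scene" or "side" or "wrist"; returns a dict with "frame" (480x640x3 uint8, red, green, blue), "fx", "fy", "cx", "cy" (pixels), "view" (4x4, takes a point from world to camera coordinates). Camera axes: x right, y down, z forward; pixel columns grow to the right and rows downward; lengths in m; the calibration is good to about 2 mm. A picture is of the moment at which its call begins. There is no depth.
- ticket.hand_in(): hands the job in, once; it reports no verdict.
The state is a dict: "time_s": time; "joint_positions": joint angles; "qvel": joint speeds; "tau": joint torques, N m; "position": TCP position; "tcp_rot": TCP orientation; "force": force on the tool from outside, world axes, zero at the start; "moment": the same for the moment, N m; "opening": opening from 0.0 (shut) to 1.0 (fully open).
Only numpy, scipy, OpenCV 4.12 (cv2) and the standard library are available. Lean on these libraries where they do the work, as an engineer would, in place of code of your own. Each camera call takes 0.05 s, during which the arm holds its last target. There are 200 camera calls.

## Working session

There is one attempt and no reset: what is moved stays moved. The work goes in short steps, Python scripts to look and compute and a tool call to move; the robot and the scene stay as the last step left them, time stands still between calls to the robot, and variables do not carry over. Pictures are saved under pics/ and viewed, about 8 in all and at most 12, crops included, and the job is handed in when it is done.

Besides the shell and the picture viewer there is one more tool, called after "Call:" by a JSON object that holds its "api" and its "payload", one argument or row to a line. arm_command: Moves the arm, as the interface text tells. Its arguments: {"type":"object","properties":{"targets":{"type":"array"}},"required":["targets"]}

```bash
mkdir -p pics
cat > h.py <<'E'
from rig import bot, viewer, ticket
import numpy as np, cv2
def cap(n,save=None):
    d=viewer.capture(n)
    if save: cv2.imwrite('pics/'+save+'.png',d['frame'][:,:,::-1])
    return d
def ray(d,u,v):
    V=np.array(d['view']);R=V[:3,:3];c=-R.T@V[:3,3]
    r=R.T@np.array([(u-d['cx'])/d['fx'],(v-d['cy'])/d['fy'],1]);return c,r/np.linalg.norm(r)
def onz(d,u,v,z):
    c,r=ray(d,u,v);return c+r*(z-c[2])/r[2]
def proj(d,p):
    V=np.array(d['view']);q=V[:3,:3]@p+V[:3,3];return d['fx']*q[0]/q[2]+d['cx'],d['fy']*q[1]/q[2]+d['cy']
E
python3 - <<'E'
from h import *
import pickle
for n in('scene','side'):
    d=cap(n,n+'0');pickle.dump(d,open(n+'0.pkl','wb'))
    c,r=ray(d,320,240);print(n,c,r)
s=bot.read_state();print(s['time_s'],s['position'],s['tcp_rot'],s['force'])
E
```

```text
scene [1.31341869 0.21721251 1.16553948] [-0.5442243  -0.11997142 -0.83031727]
side [0.26212953 1.03250232 1.1222434 ] [ 0.20787089 -0.65480198 -0.72665265]
0.1 [ 0.19821564 -0.5921871   0.29138035] [[ 3.17217483e-01 -9.48352783e-01 -2.58054594e-04]
 [-9.48350907e-01 -3.17217378e-01  1.92170190e-03]
 [-1.90431074e-03 -3.64871130e-04 -9.99998120e-01]] [ 0.0266004   0.49394095 -0.44449699]
```

View pics/scene0.png

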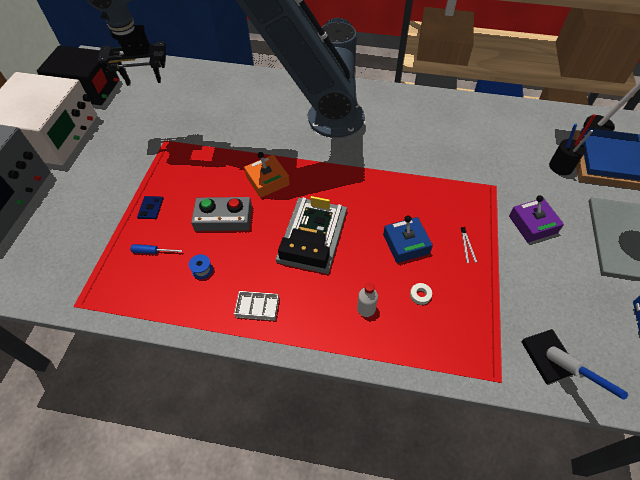

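View pics/side0.png

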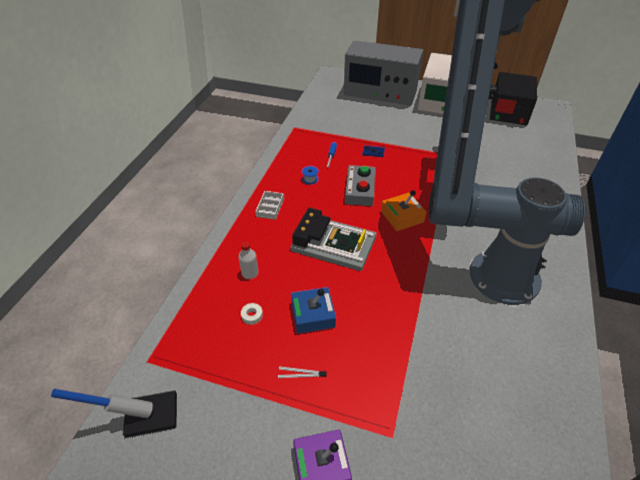

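The scene view shows three boxes of the switch type: orange (267,175), blue (408,240) and purple (537,220). Only the blue one fits the description. The fixture is at (313,235) with its yellow tab at (320,203). On the control box, green is at (207,204) and red at (234,203). Next I'll confirm these in one enlarged crop and measure.

Run:
```python
from h import *
import pickle
D={n:pickle.load(open(n+'0.pkl','rb')) for n in('scene','side')}
a=cv2.resize(D['scene']['frame'][180:280,185:445],None,fx=3,fy=3,interpolation=cv2.INTER_CUBIC)
b=cv2.resize(D['side']['frame'][155:340,285:385],None,fx=1.6,fy=1.6,interpolation=cv2.INTER_CUBIC)
b2=cv2.resize(D['side']['frame'][200:335,285:385],None,fx=2.2,fy=2.2,interpolation=cv2.INTER_CUBIC)
im=np.zeros((600,800,3),np.uint8);im[:300,:780]=a;im[300:300+b.shape[0],:b.shape[1]]=b;im[300:300+b2.shape[0],200:200+b2.shape[1]]=b2
cv2.imwrite('pics/crop1.png',im[:,:,::-1])
def blobs(n,lo,hi,roi,minA=8):
    f=D[n]['frame'];h=cv2.cvtColor(f,cv2.COLOR_RGB2HSV);m=cv2.inRange(h,lo,hi)
    k=np.zeros_like(m);x0,y0,x1,y1=roi;k[y0:y1,x0:x1]=m[y0:y1,x0:x1]
    N,l,st,c=cv2.connectedComponentsWithStats(k)
    return [(c[i].round(1),st[i].tolist()) for i in range(1,N) if st[i,4]>=minA]
R={'scene':(185,180,445,280),'side':(285,155,385,340)}
for n in R:
    for nm,lo,hi in(('green',(45,90,60),(85,255,255)),('yellow',(20,120,120),(35,255,255)),('blue',(100,120,40),(125,255,255))):
        print(n,nm,blobs(n,lo,hi,R[n]))
```

```text
scene green [(array([266.4, 181.4]), [264, 180, 6, 4, 10]), (array([205.6, 202.4]), [201, 199, 11, 8, 71]), (array([413.9, 246.4]), [404, 243, 21, 8, 78])]
scene yellow [(array([319.8, 198.5]), [311, 196, 19, 5, 33])]
scene blue [(array([406.8, 240.7]), [384, 217, 48, 46, 1213]), (array([199.9, 265.5]), [189, 254, 24, 25, 365])]
side green [(array([364. , 169.3]), [360, 166, 9, 7, 47]), (array([296.9, 306.7]), [294, 298, 7, 18, 80])]
side yellow [(array([361.7, 236.2]), [358, 229, 8, 14, 53])]
side blue [(array([378.4, 155.1]), [374, 155, 9, 2, 10]), (array([310. , 173.2]), [302, 167, 16, 17, 152]), (array([312.2, 312.6]), [292, 289, 43, 44, 1161]), (array([325.5, 290. ]), [322, 288, 7, 5, 26])]
```

View pics/crop1.png

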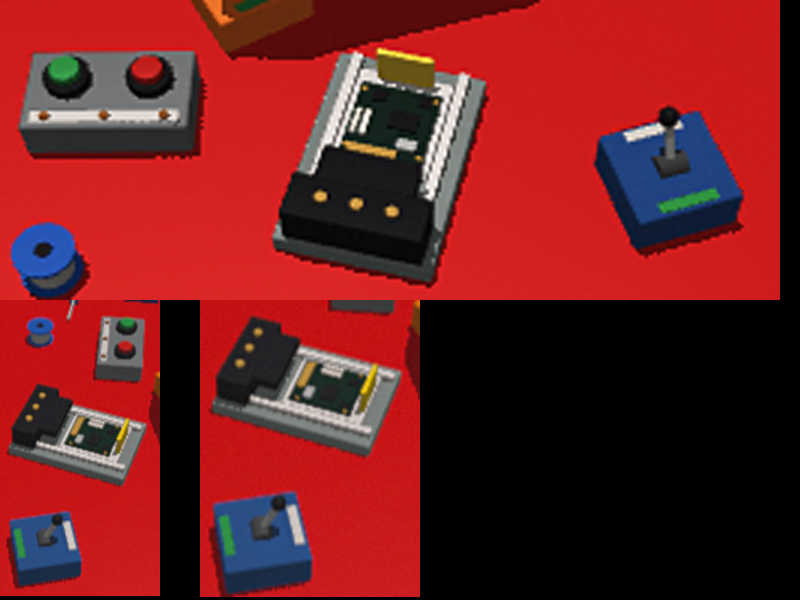

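Run:
```python
from h import *
import pickle
np.set_printoptions(precision=4,suppress=True)
D={n:pickle.load(open(n+'0.pkl','rb')) for n in('scene','side')}
S=lambda u,v,z:onz(D['scene'],185+u/3,180+v/3,z)
B=lambda u,v,z:onz(D['side'],285+(u-200)/2.2,200+(v-300)/2.2,z)
ang=lambda a,b:np.degrees(np.arctan2(*(b-a)[[1,0]]))
print('green',S(66,68,.067),onz(D['side'],364,168.8,.067),'red',S(150,68,.067))
t1,t2=S(378,50,.073),S(434,64,.073);print('tab top',t1,t2,(t1+t2)/2,'yaxis ang',ang(t1,t2))
t1,t2=B(377,366,.073),B(361,400,.073);print('tab side',t1,t2,(t1+t2)/2)
print('fix corners',*[S(*p,.022) for p in((340,52),(487,80),(437,265),(275,238))])
print('rail R',S(464,75,.03),S(428,195,.03),ang(S(464,75,.03),S(428,195,.03)))
c=[B(*p,.022) for p in((400,371),(369,448),(213,408))];print('fix side',*c,ang(c[1],c[2]))
c=[S(*p,.05) for p in((597,155),(697,112),(741,212),(640,238))];print('box',*c,np.mean(c,0))
w,g=S(652,131,.051),S(689,200,.051);print('strips',w,g,(w+g)/2,ang(w,g))
w,g=B(296,525,.051),B(226,536,.051);print('strips side',w,g,(w+g)/2,ang(w,g))
def tri(p,q):
    (a,r),(b,s)=p,q;M=np.c_[r,-s];k=np.linalg.lstsq(M,b-a,rcond=None)[0];return (a+k[0]*r+b+k[1]*s)/2,np.linalg.norm(a+k[0]*r-b-k[1]*s)
print('ball',tri(ray(D['scene'],185+669/3,180+116/3),ray(D['side'],285+79/2.2,200+203/2.2)))
```

```text
green [ 0.5221 -0.3042  0.067 ] [ 0.5181 -0.3026  0.067 ] red [ 0.5066 -0.2209  0.067 ]
tab top [0.4464 0.0018 0.073 ] [0.4539 0.061  0.073 ] [0.4502 0.0314 0.073 ] yaxis ang 82.80675720400157
tab side [0.4392 0.0037 0.073 ] [0.4447 0.0744 0.073 ] [0.4419 0.0391 0.073 ]
fix corners [ 0.416  -0.0473  0.022 ] [0.4247 0.1121 0.022 ] [0.6542 0.1008 0.022 ] [ 0.653  -0.0585  0.022 ]
rail R [0.4287 0.0882 0.03  ] [0.5824 0.0787 0.03  ] -3.5310748083908505
fix side [ 0.4127 -0.0462  0.022 ] [0.4208 0.1125 0.022 ] [0.6529 0.1061 0.022 ] -1.5963319543703784
box [0.5189 0.2359 0.05  ] [0.4481 0.3287 0.05  ] [0.5599 0.379  0.05  ] [0.6066 0.2868 0.05  ] [0.5334 0.3076 0.05  ]
strips [0.4807 0.2863 0.051 ] [0.556  0.3289 0.051 ] [0.5183 0.3076 0.051 ] 29.514650774753743
strips side [0.4742 0.2877 0.051 ] [0.5533 0.33   0.051 ] [0.5137 0.3088 0.051 ] 28.12235313584456
ball (array([0.4948, 0.2969, 0.0991]), np.float64(0.002438496921341637))
```

The enlarged crop confirms the blue box: white strip towards the robot, green strip away, and the lever leaning to white (ball at scene pixel 408,219). Before moving I'll check clearance to the orange decoy and the bottle.

```bash
cat >> h.py <<'E'
def plan(p,yaw,tipz):
    """offset (cm) / rot (deg) in tool axes to put the fingertip at p(xy), tipz with tool x at yaw, pointing down"""
    s=bot.read_state();R=np.array(s['tcp_rot']);t=np.array([p[0],p[1],tipz+bot.tip_extent])
    c,sn=np.cos(np.radians(yaw)),np.sin(np.radians(yaw))
    G=np.array([[c,sn,0],[sn,-c,0],[0,0,-1]])
    from scipy.spatial.transform import Rotation as Q
    print('t',round(s['time_s'],2),'pos',np.round(s['position'],4),'F',np.round(s['force'],1),'offset',np.round(R.T@(t-s['position'])*100,2),'rot',np.round(Q.from_matrix(R.T@G).as_rotvec(degrees=True),2))
E
python3 - <<'E'
from h import *
import pickle
np.set_printoptions(precision=4,suppress=True)
d=pickle.load(open('scene0.pkl','rb'))
print('orange ball',onz(d,262,155,.1),'box',onz(d,267,172,.05),'bottle',onz(d,368,287,.13),onz(d,368,312,0),'orange far corner',onz(d,185+225/3,180+35/3,.05),onz(d,289,182,.05))
plan((.405,.034),-93,.15);plan((.405,.034),-3,.15)
E
```

```text
orange ball [ 0.3296 -0.1804  0.1   ] box [ 0.3537 -0.1633  0.05  ] bottle [0.753  0.2144 0.13  ] [0.7594 0.2245 0.    ] orange far corner [ 0.4376 -0.1637  0.05  ] [ 0.3822 -0.0837  0.05  ]
t 0.1 pos [ 0.1982 -0.5922  0.2914] F [ 0.   0.5 -0.4] offset [-52.81 -39.47   7.28] rot [-0.    0.11 21.49]
t 0.1 pos [ 0.1982 -0.5922  0.2914] F [ 0.   0.5 -0.4] offset [-52.81 -39.47   7.28] rot [ -0.08   0.08 -68.51]
```

Call:
{"api": "arm_command", "payload": {
  "targets": [
    {"rot": [0,0,10],"offset": [-5,-5,0],"gripper": 1},
    {"rot": [0,0,21],"offset": [-51,-42,0],"gripper": 1},
    {"rot": [0,0,21],"offset": [-51,-42,0],"gripper": 1},
    {"rot": [0,0,21.5],"offset": [-51,-42,0],"gripper": 1},
    {"rot": [0,0,21.5],"offset": [-51,-42,0],"gripper": 1},
    {"rot": [0,0,21.5],"offset": [-51,-42,0],"gripper": 1},
    {"rot": [0,0,21.5],"offset": [-51,-42,0],"gripper": 1},
    {"rot": [0,0,21.5],"offset": [-51,-42,0],"gripper": 1}
  ]
}}

```text
time_s: 0.9
position: [0.3435, -0.2182, 0.2922]
tcp_rot: [[-0.053, -0.999, 0.0], [-0.999, 0.053, 0.0], [-0.0, -0.0, -1.0]]
force: [1.1, -1.0, -0.9]
opening: 0.353
```

Run:
```python
from h import *
plan((.41,.034),-93,.20)
```

```text
t 0.9 pos [ 0.3435 -0.2182  0.2922] F [ 1.1 -1.  -0.9] offset [-25.54  -5.3    2.25] rot [-0.    0.02 -0.06]
```

Call:
{"api": "arm_command", "payload": {
  "targets": [
    {"rot": [0,0,0],"offset": [-25.5,-5.3,1],"gripper": 1},
    {"rot": [0,0,0],"offset": [-25.5,-5.3,1],"gripper": 1},
    {"rot": [0,0,0],"offset": [-25.5,-5.3,1],"gripper": 1},
    {"rot": [0,0,0],"offset": [-25.5,-5.3,1],"gripper": 1},
    {"rot": [0,0,0],"offset": [-25.5,-5.3,2],"gripper": 1},
    {"rot": [0,0,0],"offset": [-25.5,-5.3,4],"gripper": 1},
    {"rot": [0,0,0],"offset": [-25.5,-5.3,5],"gripper": 1},
    {"rot": [0,0,0],"offset": [-25.5,-5.3,5],"gripper": 1}
  ]
}}

```text
time_s: 1.7
position: [0.4085, 0.0327, 0.2409]
tcp_rot: [[-0.05, -0.999, -0.004], [-0.999, 0.05, 0.001], [-0.001, 0.004, -1.0]]
force: [0.3, 0.2, 0.6]
opening: 0.007
```

Run:
```python
from h import *
plan((.41,.036),-93,.045)
d=cap('wrist','w1')
cv2.imwrite('pics/w1.png',d['frame'][:,:,::-1])
```

```text
t 1.7 pos [0.4085 0.0327 0.2409] F [0.3 0.2 0.6] offset [-0.33 -0.18 12.62] rot [0.24 0.03 0.11]
```

View pics/w1.png

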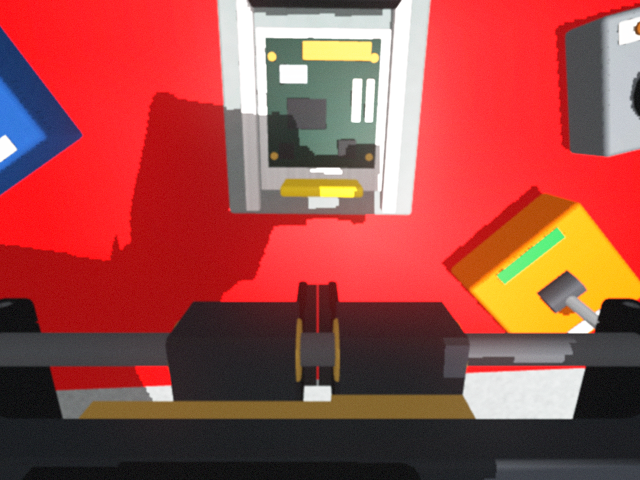

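The wrist view shows the closed fingers at column 318, almost centred on the yellow tab (columns 281–361, outer top edge at about row 195). The path down is clear.

Run:
```python
from h import *
d=cap('wrist')
for u,v,z in((281,193,.073),(361,195,.073),(321,195,.073),(322,198,.052),(228,212,.022),(411,214,.022)): print(u,v,onz(d,u,v,z).round(4))
```

```text
281 193 [0.4478 0.0569 0.073 ]
361 195 [ 0.4433 -0.0006  0.073 ]
321 195 [0.4448 0.0282 0.073 ]
322 198 [0.4387 0.0276 0.052 ]
228 212 [0.4251 0.1102 0.022 ]
411 214 [ 0.4149 -0.0496  0.022 ]
```

Call:
{"api": "arm_command", "payload": {
  "targets": [
    {"rot": [0,0,0],"offset": [-0.3,0.2,5],"gripper": 1},
    {"rot": [0,0,0],"offset": [-0.3,0.2,9],"gripper": 1},
    {"rot": [0,0,0],"offset": [-0.3,0.2,11],"gripper": 1},
    {"rot": [0,0,0],"offset": [-0.3,0.2,12.5],"gripper": 1},
    {"rot": [0,0,0],"offset": [-0.3,0.2,12.5],"gripper": 1}
  ]
}}

```text
time_s: 2.3
position: [0.4077, 0.0341, 0.1163]
tcp_rot: [[-0.054, -0.999, -0.002], [-0.999, 0.054, 0.0], [-0.0, 0.002, -1.0]]
force: [0.3, 0.4, 1.1]
opening: 0.005
```

Call:
{"api": "arm_command", "payload": {
  "targets": [
    {"rot": [0,0,0],"offset": [0,-2,0],"gripper": 1},
    {"rot": [0,0,0],"offset": [0,-3,0],"gripper": 1},
    {"rot": [0,0,0],"offset": [0,-3.5,0],"gripper": 1},
    {"rot": [0,0,0],"offset": [0,-4,0],"gripper": 1},
    {"rot": [0,0,0],"offset": [0,-4.5,0],"gripper": 1},
    {"rot": [0,0,0],"offset": [0,-5,0],"gripper": 1},
    {"rot": [0,0,0],"offset": [0,-5.5,0],"gripper": 1},
    {"rot": [0,0,0],"offset": [0,-5.8,0],"gripper": 1}
  ]
}}

```text
time_s: 3.1
position: [0.4663, 0.0318, 0.1173]
tcp_rot: [[-0.052, -0.999, 0.001], [-0.999, 0.052, 0.0], [-0.0, -0.001, -1.0]]
force: [-2.8, -0.6, 2.9]
opening: 0.006
```

Call:
{"api": "arm_command", "payload": {
  "targets": [
    {"rot": [0,0,0],"offset": [0,-0.2,0],"gripper": 1},
    {"rot": [0,0,0],"offset": [0,-0.4,0],"gripper": 1},
    {"rot": [0,0,0],"offset": [0,-0.6,0],"gripper": 1},
    {"rot": [0,0,0],"offset": [0,-0.8,0],"gripper": 1}
  ]
}}

```text
time_s: 3.5
position: [0.4733, 0.0315, 0.1172]
tcp_rot: [[-0.052, -0.999, -0.001], [-0.999, 0.052, 0.0], [-0.0, 0.001, -1.0]]
force: [-6.0, -1.0, 3.9]
opening: 0.004
```

Call:
{"api": "arm_command", "payload": {
  "targets": [
    {"rot": [0,0,0],"offset": [0,-0.2,0],"gripper": 1},
    {"rot": [0,0,0],"offset": [0,-0.4,0],"gripper": 1}
  ]
}}

```text
time_s: 3.7
position: [0.4739, 0.0316, 0.1169]
tcp_rot: [[-0.052, -0.999, -0.01], [-0.999, 0.052, 0.001], [-0.001, 0.01, -1.0]]
force: [-10.8, -1.6, 7.3]
opening: 0.006
```

Call:
{"api": "arm_command", "payload": {
  "targets": [
    {"rot": [0,0,0],"offset": [0,-0.3,0],"gripper": 1},
    {"rot": [0,0,0],"offset": [0,-0.6,0],"gripper": 1},
    {"rot": [0,0,0],"offset": [0,-0.6,0],"gripper": 1}
  ]
}}

```text
time_s: 4.0
position: [0.4746, 0.0318, 0.1165]
tcp_rot: [[-0.051, -0.998, -0.022], [-0.999, 0.051, 0.002], [-0.001, 0.022, -1.0]]
force: [-16.5, -2.8, 12.1]
opening: 0.003
```

Run:
```python
from h import *
d=cap('side')
cv2.imwrite('pics/s2.png',cv2.resize(d['frame'][195:285,275:395],None,fx=5,fy=5,interpolation=cv2.INTER_CUBIC)[:,:,::-1])
```

```text
(no output)
```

View pics/s2.png

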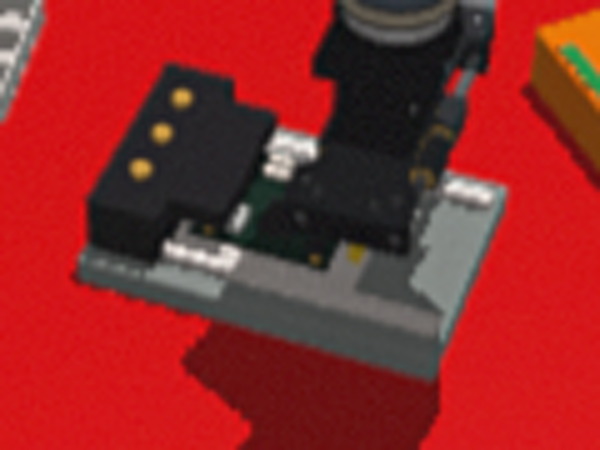

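The side view and the force (16.5 N with under 1 mm of motion) both say the carrier is against its stop. I'll back off and rise.

Call:
{"api": "arm_command", "payload": {
  "targets": [
    {"rot": [0,0,0],"offset": [0,1,0],"gripper": 1},
    {"rot": [0,0,0],"offset": [0,4,0],"gripper": 1},
    {"rot": [0,0,0],"offset": [0,4,-4],"gripper": 1},
    {"rot": [0,0,0],"offset": [0,4,-8],"gripper": 1},
    {"rot": [0,0,0],"offset": [0,4,-12],"gripper": 1},
    {"rot": [0,0,0],"offset": [0,4,-12],"gripper": 1}
  ]
}}

```text
time_s: 4.65
position: [0.4483, 0.0323, 0.2421]
tcp_rot: [[-0.052, -0.999, 0.016], [-0.999, 0.052, -0.002], [0.002, -0.016, -1.0]]
force: [0.8, 0.1, 0.2]
opening: 0.006
```

Run:
```python
from h import *
d=cap('wrist')
h=cv2.cvtColor(d['frame'],cv2.COLOR_RGB2HSV);m=cv2.inRange(h,(20,120,80),(35,255,255));m[330:]=0
N,l,st,c=cv2.connectedComponentsWithStats(m)
for i in range(1,N):
    if st[i,4]>60: x,y,w,hh,A=st[i];print(st[i],c[i].round(1),onz(d,x+w/2,y+hh,.073).round(4))
p=np.array([.516,.308]);ax=np.array([np.cos(np.radians(29)),np.sin(np.radians(29))])
print(p-.062*ax,p+.008*ax)
plan(p-.062*ax,-61,.15)
```

```text
[ 283  181   82   18 1332] [323.4 189.2] [0.4839 0.0259 0.073 ]
[ 475  257  129   73 4015] [557.6 302. ] [ 0.368  -0.1428  0.073 ]
[0.46177358 0.2779418 ] [0.52299696 0.31187848]
t 4.7 pos [0.4468 0.0325 0.24  ] F [ 0.3 -0.5 -0.6] offset [-24.59  -0.19   2.  ] rot [ -0.59  -0.24 -32.  ]
```

The tab went from x 0.4445 to 0.484, which is 39.5 mm and consistent with home. Next is the switch.

Call:
{"api": "arm_command", "payload": {
  "targets": [
    {"rot": [0,0,-32],"offset": [-24.6,-0.2,2],"gripper": 1},
    {"rot": [0,0,-32],"offset": [-24.6,-0.2,2],"gripper": 1},
    {"rot": [0,0,-32],"offset": [-24.6,-0.2,2],"gripper": 1},
    {"rot": [0,0,-32],"offset": [-24.6,-0.2,2],"gripper": 1},
    {"rot": [0,0,-32],"offset": [-24.6,-0.2,2],"gripper": 1},
    {"rot": [0,0,-32],"offset": [-24.6,-0.2,2],"gripper": 1},
    {"rot": [0,0,-32],"offset": [-24.6,-0.2,2],"gripper": 1}
  ]
}}

```text
time_s: 5.4
position: [0.4581, 0.2794, 0.2156]
tcp_rot: [[0.487, -0.873, -0.002], [-0.873, -0.487, -0.001], [-0.0, 0.002, -1.0]]
force: [0.2, -0.0, 0.8]
opening: 0.008
```

Run:
```python
from h import *
p=np.array([.516,.308]);ax=np.array([np.cos(np.radians(29)),np.sin(np.radians(29))])
d=cap('wrist','w2')
plan(p-.062*ax,-61,.085);print([np.round(proj(d,np.array([*(p+s*ax),z])),0) for s,z in((-.0264,.098),(0,.05))])
```

```text
t 5.45 pos [0.4581 0.2783 0.2159] F [ 0.1  0.3 -0.8] offset [ 0.21 -0.32  6.11] rot [0.13 0.   0.05]
[array([323., 207.]), array([322., 155.])]
```

View pics/w2.png

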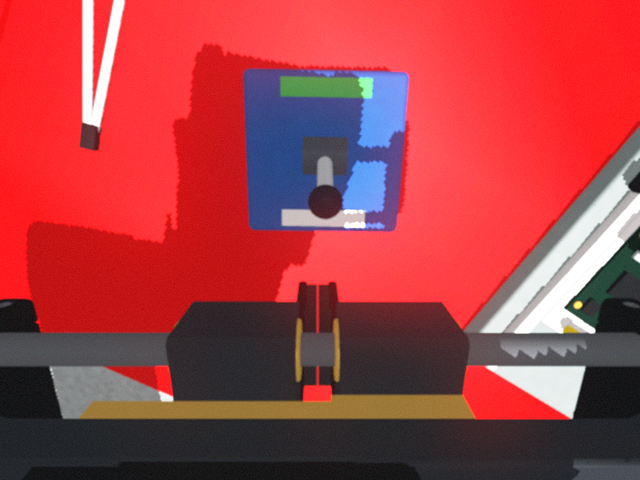

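The ball shows at (326,202), against a predicted (323,207). The lever is at OFF and the fingers are lined up with it. I'll descend on the OFF side.

Call:
{"api": "arm_command", "payload": {
  "targets": [
    {"rot": [0,0,0],"offset": [0.3,0,3],"gripper": 1},
    {"rot": [0,0,0],"offset": [0.3,0,5],"gripper": 1},
    {"rot": [0,0,0],"offset": [0.3,0,6.1],"gripper": 1},
    {"rot": [0,0,0],"offset": [0.3,0,6.1],"gripper": 1}
  ]
}}

```text
time_s: 5.85
position: [0.4594, 0.2742, 0.1547]
tcp_rot: [[0.483, -0.876, -0.004], [-0.876, -0.483, -0.001], [-0.001, 0.004, -1.0]]
force: [-0.3, -0.6, 0.6]
opening: 0.007
```

Call:
{"api": "arm_command", "payload": {
  "targets": [
    {"rot": [0,0,0],"offset": [0,-1.5,0],"gripper": 1},
    {"rot": [0,0,0],"offset": [0,-2.5,0],"gripper": 1},
    {"rot": [0,0,0],"offset": [0,-3.2,0],"gripper": 1},
    {"rot": [0,0,0],"offset": [0,-4,0],"gripper": 1},
    {"rot": [0,0,0],"offset": [0,-4.8,0],"gripper": 1},
    {"rot": [0,0,0],"offset": [0,-5.4,0],"gripper": 1},
    {"rot": [0,0,0],"offset": [0,-6,0],"gripper": 1}
  ]
}}

```text
time_s: 6.55
position: [0.5131, 0.3051, 0.1562]
tcp_rot: [[0.485, -0.875, 0.0], [-0.875, -0.485, -0.0], [0.0, -0.0, -1.0]]
force: [-1.5, -2.6, -0.7]
opening: 0.012
```

Call:
{"api": "arm_command", "payload": {
  "targets": [
    {"rot": [0,0,0],"offset": [0,-0.3,0],"gripper": 1},
    {"rot": [0,0,0],"offset": [0,-0.6,0],"gripper": 1},
    {"rot": [0,0,0],"offset": [0,-0.9,0],"gripper": 1},
    {"rot": [0,0,0],"offset": [0,-1.1,0],"gripper": 1}
  ]
}}

```text
time_s: 6.95
position: [0.5205, 0.3097, 0.1556]
tcp_rot: [[0.485, -0.874, -0.005], [-0.874, -0.485, -0.002], [-0.001, 0.005, -1.0]]
force: [-4.3, -3.1, 1.7]
opening: 0.01
```

Call:
{"api": "arm_command", "payload": {
  "targets": [
    {"rot": [0,0,0],"offset": [0,-0.2,0],"gripper": 1},
    {"rot": [0,0,0],"offset": [0,-0.4,0],"gripper": 1}
  ]
}}

```text
time_s: 7.15
position: [0.5214, 0.3102, 0.1553]
tcp_rot: [[0.486, -0.874, -0.012], [-0.874, -0.486, -0.006], [-0.001, 0.013, -1.0]]
force: [-9.1, -7.8, 6.3]
opening: 0.003
```

Call:
{"api": "arm_command", "payload": {
  "targets": [
    {"rot": [0,0,0],"offset": [0,-0.3,0],"gripper": 1},
    {"rot": [0,0,0],"offset": [0,-0.3,0],"gripper": 1}
  ]
}}

```text
time_s: 7.35
position: [0.5219, 0.3104, 0.1552]
tcp_rot: [[0.486, -0.874, -0.017], [-0.874, -0.486, -0.009], [-0.001, 0.019, -1.0]]
force: [-11.7, -9.4, 8.2]
opening: 0.005
```

Call:
{"api": "arm_command", "payload": {
  "targets": [
    {"rot": [0,0,0],"offset": [0,1,0],"gripper": 1},
    {"rot": [0,0,0],"offset": [0,3,0],"gripper": 1},
    {"rot": [0,0,0],"offset": [0,5,-3],"gripper": 1},
    {"rot": [0,0,0],"offset": [0,6,-6],"gripper": 1},
    {"rot": [0,0,0],"offset": [0,6,-10],"gripper": 1},
    {"rot": [0,0,0],"offset": [0,6,-10],"gripper": 1}
  ]
}}

```text
time_s: 7.95
position: [0.4796, 0.2863, 0.2621]
tcp_rot: [[0.485, -0.875, 0.015], [-0.875, -0.485, 0.006], [0.002, -0.016, -1.0]]
force: [0.1, 0.1, 0.3]
opening: 0.005
```

Run:
```python
from h import *
d=cap('wrist','w3')
p=np.array([.516,.308]);ax=np.array([np.cos(np.radians(29)),np.sin(np.radians(29))])
print([np.round(proj(d,np.array([*(p+s*ax),z])),0) for s,z in((.0264,.098),(0,.05))])
cv2.imwrite('pics/w3.png',d['frame'][:300,:,::-1])
plan((.520,-.3034),-61,.15)
```

```text
[array([315., 153.]), array([315., 183.])]
t 8.0 pos [0.4784 0.2857 0.2598] F [ 0.2  0.8 -0.4] offset [53.54 24.96  3.81] rot [-0.63 -0.08 -0.01]
```

View pics/w3.png

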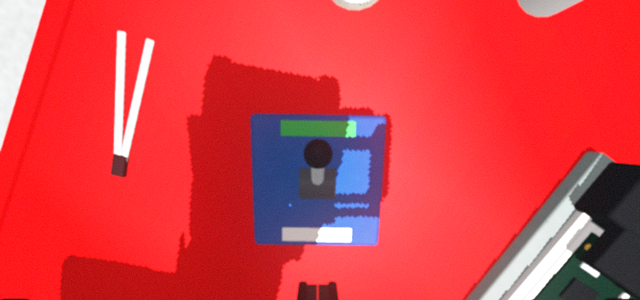

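The ball is now at (318,154), against a predicted ON position of (315,153), so power is on. Next I'll move over the green button.

Call:
{"api": "arm_command", "payload": {
  "targets": [
    {"rot": [0,0,0],"offset": [53.5,25,0],"gripper": 1},
    {"rot": [0,0,0],"offset": [53.5,25,0],"gripper": 1},
    {"rot": [0,0,0],"offset": [53.5,25,0],"gripper": 1},
    {"rot": [0,0,0],"offset": [53.5,25,0],"gripper": 1},
    {"rot": [0,0,0],"offset": [53.5,25,0],"gripper": 1},
    {"rot": [0,0,0],"offset": [53.5,25,0],"gripper": 1},
    {"rot": [0,0,0],"offset": [53.5,25,0],"gripper": 1},
    {"rot": [0,0,0],"offset": [53.5,25,0],"gripper": 1}
  ]
}}

```text
time_s: 8.8
position: [0.5035, -0.1166, 0.2554]
tcp_rot: [[0.484, -0.875, 0.001], [-0.875, -0.484, 0.0], [0.0, -0.001, -1.0]]
force: [1.5, -0.9, 0.5]
opening: 0.001
```

Run:
```python
from h import *
plan((.50,-.3034),-61,.19)
```

```text
t 8.8 pos [ 0.5035 -0.1166  0.2554] F [ 1.5 -0.9  0.5] offset [16.17  9.36 -0.44] rot [-0.04 -0.01 -0.03]
```

Call:
{"api": "arm_command", "payload": {
  "targets": [
    {"rot": [0,0,0],"offset": [17,13,0],"gripper": 1},
    {"rot": [0,0,0],"offset": [17,13,0],"gripper": 1},
    {"rot": [0,0,0],"offset": [17,13,0],"gripper": 1},
    {"rot": [0,0,0],"offset": [17,13,0],"gripper": 1},
    {"rot": [0,0,0],"offset": [17,13,0],"gripper": 1},
    {"rot": [0,0,0],"offset": [17,13,0],"gripper": 1},
    {"rot": [0,0,0],"offset": [17,13,0],"gripper": 1}
  ]
}}

```text
time_s: 9.5
position: [0.4718, -0.3249, 0.2553]
tcp_rot: [[0.485, -0.875, -0.001], [-0.875, -0.485, 0.002], [-0.003, -0.0, -1.0]]
force: [0.0, -0.3, -0.2]
opening: 0.001
```

Run:
```python
from h import *
d=cap('wrist','w4')
h=cv2.cvtColor(d['frame'],cv2.COLOR_RGB2HSV);m=cv2.inRange(h,(45,90,40),(85,255,255))
N,l,st,c=cv2.connectedComponentsWithStats(m)
for i in range(1,N):
    if st[i,4]>60: print(st[i],c[i].round(1),onz(d,*c[i],.067).round(4))
plan((.520,-.3034),-61,.10)
```

```text
[ 310  151   42   42 1339] [330.7 171.6] [ 0.5211 -0.3085  0.067 ]
[ 38 206  70  26 877] [ 72.4 218.5] [ 0.39   -0.1475  0.067 ]
t 9.55 pos [ 0.472  -0.3242  0.2555] F [ 0.4  0.1 -0.2] offset [ 0.54 -5.21  8.58] rot [-0.    0.14  0.06]
```

View pics/w4.png

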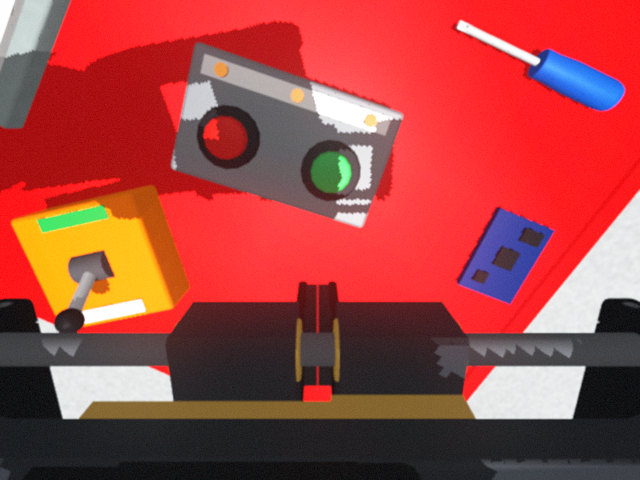

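Green is at (331,172) and red at (227,137), 84 mm apart, so the fingertips will go only onto green.

Call:
{"api": "arm_command", "payload": {
  "targets": [
    {"rot": [0,0,0],"offset": [0.8,-5.2,0],"gripper": 1},
    {"rot": [0,0,0],"offset": [0.8,-5.2,3],"gripper": 1},
    {"rot": [0,0,0],"offset": [0.8,-5.2,7],"gripper": 1},
    {"rot": [0,0,0],"offset": [0.8,-5.2,10],"gripper": 1},
    {"rot": [0,0,0],"offset": [0.8,-5.2,10.5],"gripper": 1},
    {"rot": [0,0,0],"offset": [0.8,-5.2,10.5],"gripper": 1}
  ]
}}

```text
time_s: 10.15
position: [0.5215, -0.306, 0.1507]
tcp_rot: [[0.487, -0.874, -0.002], [-0.874, -0.487, 0.002], [-0.003, 0.001, -1.0]]
force: [0.8, -0.2, 0.4]
opening: 0.004
```

Run:
```python
from h import *
plan((.521,-.306),-61,.059)
```

```text
t 10.15 pos [ 0.5215 -0.306   0.1507] F [ 0.8 -0.2  0.4] offset [-0.01  0.04  2.2 ] rot [0.04 0.14 0.12]
```

Call:
{"api": "arm_command", "payload": {
  "targets": [
    {"rot": [0,0,0],"offset": [0,0,0.8],"gripper": 1},
    {"rot": [0,0,0],"offset": [0,0,1.3],"gripper": 1},
    {"rot": [0,0,0],"offset": [0,0,1.7],"gripper": 1},
    {"rot": [0,0,0],"offset": [0,0,2.0],"gripper": 1},
    {"rot": [0,0,0],"offset": [0,0,2.3],"gripper": 1},
    {"rot": [0,0,0],"offset": [0,0,2.5],"gripper": 1},
    {"rot": [0,0,0],"offset": [0,0,2.5],"gripper": 1}
  ]
}}

```text
time_s: 10.85
position: [0.522, -0.3083, 0.1307]
tcp_rot: [[0.485, -0.875, 0.002], [-0.875, -0.485, -0.002], [0.002, -0.001, -1.0]]
force: [-4.1, 4.4, 25.3]
opening: 0.003
```

The button is fully down: tip at 0.0607 and 25 N, against 4 N for the spring alone. I'll hold it.

Call:
{"api": "arm_command", "payload": {
  "targets": [
    {"rot": [0,0,0],"offset": [0,0,0],"gripper": 1},
    {"rot": [0,0,0],"offset": [0,0,0],"gripper": 1},
    {"rot": [0,0,0],"offset": [0,0,0],"gripper": 1},
    {"rot": [0,0,0],"offset": [0,0,0],"gripper": 1},
    {"rot": [0,0,0],"offset": [0,0,0],"gripper": 1},
    {"rot": [0,0,0],"offset": [0,0,0],"gripper": 1},
    {"rot": [0,0,0],"offset": [0,0,0],"gripper": 1},
    {"rot": [0,0,0],"offset": [0,0,0],"gripper": 1}
  ]
}}

```text
time_s: 11.65
position: [0.522, -0.3083, 0.1307]
tcp_rot: [[0.485, -0.875, 0.002], [-0.875, -0.485, -0.002], [0.003, -0.001, -1.0]]
force: [-3.8, 4.8, 24.5]
opening: 0.002
```

Call:
{"api": "arm_command", "payload": {
  "targets": [
    {"rot": [0,0,0],"offset": [0,0,0],"gripper": 1},
    {"rot": [0,0,0],"offset": [0,0,0],"gripper": 1},
    {"rot": [0,0,0],"offset": [0,0,0],"gripper": 1}
  ]
}}

```text
time_s: 11.95
position: [0.522, -0.3083, 0.1307]
tcp_rot: [[0.485, -0.875, 0.002], [-0.875, -0.485, -0.002], [0.003, -0.001, -1.0]]
force: [-3.7, 4.4, 24.3]
opening: 0.006
```

Call:
{"api": "arm_command", "payload": {
  "targets": [
    {"rot": [0,0,0],"offset": [0,0,-1.5],"gripper": 1},
    {"rot": [0,0,0],"offset": [0,0,-5],"gripper": 1},
    {"rot": [0,0,0],"offset": [0,0,-9],"gripper": 1},
    {"rot": [0,0,0],"offset": [0,3,-13],"gripper": 1},
    {"rot": [0,0,0],"offset": [0,6,-13],"gripper": 1},
    {"rot": [0,0,0],"offset": [0,6,-13],"gripper": 1}
  ]
}}

```text
time_s: 12.55
position: [0.4667, -0.3388, 0.2579]
tcp_rot: [[0.482, -0.876, 0.0], [-0.876, -0.482, -0.002], [0.002, 0.001, -1.0]]
force: [0.6, 0.4, -0.4]
opening: 0.006
```

Run:
```python
from h import *
import pickle
d=cap('side');w=cap('wrist');s=cap('scene')
im=np.zeros((600,780,3),np.uint8)
a=cv2.resize(d['frame'][155:340,285:385],None,fx=2.7,fy=2.7,interpolation=cv2.INTER_CUBIC)[:300];a=cv2.resize(d['frame'][150:340,280:400],(378,600));im[:600,:378]=a
im[:300,380:780]=cv2.resize(w['frame'],(400,300));im[300:,380:780]=cv2.resize(s['frame'][140:330,130:450],(400,300))
cv2.imwrite('pics/fin.png',im[:,:,::-1])
plan((.521,-.306),-61,.059)
```

```text
t 12.7 pos [ 0.4688 -0.3369  0.2559] F [0.3 0.  0.4] offset [-0.17 -6.06 12.72] rot [-0.01  0.05 -0.05]
```

View pics/fin.png

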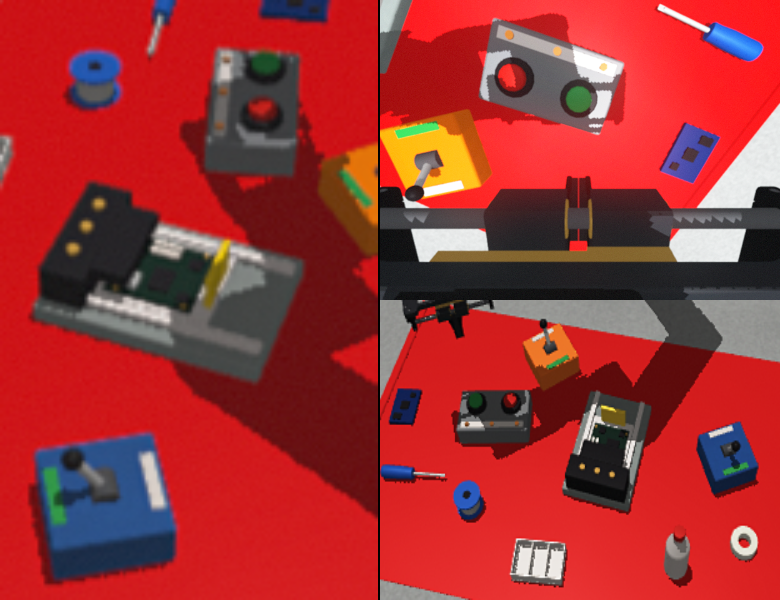

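The final composite shows the carrier in the dock (tab at 215,270 in the left panel) and the lever leaning to the green side (ball at 72,458). Both buttons are up, the bystanders haven't moved, and the gripper is clear.

```bash
python3 -c "
from h import *
print(ticket.hand_in())"
```

```text
the job is handed in; nothing more can be done
None
```

The test ran in the order you asked and I handed it in at about 12.7 s of the 56 s allowed; no verdict is reported.

- **Carrier:** I pushed it by the yellow tab 39.5 mm until it stopped. At the stop, 16.5 N moved it less than 1 mm further, so I took it as home.
- **Power:** I swung the lever on the blue box to its green side. It stopped there under about 15 N. Afterwards the wrist camera showed the ball within 3 pixels of the predicted ON position.
- **Green button:** I pressed it fully down (24–25 N against the roughly 4 N spring), held it for at least 1.1 s and let it come back up.
- **Last look:** The final pictures showed the carrier in the dock and the lever on green. Both buttons were up, the red button and bystanders were untouched, and the gripper was clear with no force on it.

No check failed. The position estimates from different cameras differed by about 2–6 mm for the green button, and by up to about 10 mm for the tab. Only the joint readings could confirm the end states exactly, and they are not available, so I judged them from force and pictures.

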